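# Offer up the gearbox cover over its guide pins

## Robot

A 6-joint arm with a two-finger parallel gripper is mounted at the origin on a cart in front of the work surface, level with it; the furniture and walls round the work are solid. World frame = base frame: x ahead of the robot, y to its left, z up, the work surface at z = 0. Lengths are in m, angles in rad, forces in N, time in s.
With the tool pointing down it reaches from about 0.35 to 0.775 m from the base axis. Payload 7.3 kg.
Tool frame: the origin (TCP) lies on the centre line of the jaws, within the pads' length; the fingertips stand 8 mm ahead of it and the grasp point (between the pads) lies 11 mm behind it (ctrl.tcp_to_tips is the distance from the TCP to the fingertips, in m); z points along the fingers, y is the line along which they close (so a half turn about z gives the same grasp; the last joint's range is limited). The gripper opens to 92 mm and grips with 3 to 60 N. Pads are 19 mm wide; open, the fingers measure 130 mm over their backs; the gripper's body (75 mm by 190 mm) begins 47 mm behind the grasp point.
Start: joints at [1.025, 0.342, 1.524, -0, 1.275, -0.146], TCP at [0.204, 0.484, 0.201] pointing down, gripper open.
Joint ranges: [-2.53, 2.53], [-0.77, 2.02], [0.04, 2.7], [-1, 4.14], [0.28, 2.66], [-3.11, 3.11]. Speed limits (rad/s): [2.57, 2.57, 3.14, 3.14, 3.14, 3.14].

## Interface

Orientations are given as a unit quaternion [w, x, y, z].
In Python, from cell import ctrl, optics, ticket gives the robot as it stands. The module is installed in compiled form; this text tells all that it offers.
- The arm moves only by the tool carry_out, never from a script. Its arguments are lists of equal length, an entry for each row: "dp": the shift along the tool's x, y, z in cm, a list of three; "yaw": the turn about the tool's z in rad; "gripper": the finger opening in cm, from 0 to 9.18. In form: {"dp": [[x, y, z], ...], "yaw": [yaw, ...], "gripper": [gripper, ...]}. A call has 1 to 8 rows; each row shifts and turns the commanded pose from where the row before left it, along the tool's axes as they then stand; what a row does not reach is not made up. A row lasts 1/8 s, in which the tool goes at most 62.5 mm and 10.7 degrees, less where a joint would pass 70% of its speed; a pose out of reach is approached as far as the arm can. A call is refused whole if a number of a shift passes 6.25 or a number of a turn 0.188, either way. A call with a gripper value outside its range is refused whole. The fingers move at their own pace and stop on an object; "force" is the grip in N (left out, the last holds). Time passes only in rows, so rows that do not move let the fingers close. It gives the time, the measured TCP pose, the force, the opening and the grip force at its end, in the units of the state.
- ctrl.sense(): the state, without advancing time (a new reading comes with each control period).
- optics.snapshot(name): name is "scene" or "top" or "wrist"; returns a dict with "img" (400x640x3 uint8, red, green, blue), "K" (3x3 intrinsics, pixels), "k1" (the pictures are not rectified: a ray, as slopes to the right and down, at radius r is drawn at 1 + k1 r^2 times it, then the intrinsics apply), "rvec" (rotation vector, rad) and "tvec" (3), from world to camera coordinates, as OpenCV has them. Camera axes: x right, y down, z forward; pixel columns grow to the right and rows downward; lengths in m; the calibration is good to about 2 mm. A picture is of the moment at which its call begins. There is no depth.
- ticket.sign_off(): hands the job in; it is judged then, once.
The state is a dict: "clock": time; "joints": joint angles; "joint_vel": joint speeds; "effort": joint torques, N m; "eef_pos": TCP position; "orientation": TCP orientation; "force": force on the tool from outside, world axes, zero at the start; "torque": the same for the moment, N m; "opening": finger opening in m; "gripper_force": force on a finger pad.
Only numpy, scipy, OpenCV 4.12 (cv2) and the standard library are available. Lean on these libraries where they do the work, as an engineer would, in place of code of your own. Each camera call takes 0.05 s, during which the arm holds its last target. There are 200 camera calls.

## Task

The aluminium bearing cover has to go back on the small grey gearbox. Lift it by its round boss over the things standing on the bench and hold it level just above the two guide pins (about 1 cm over their tips), turned so that the lug with the brass plug is over the gearbox's matching lug and the cover's holes are lined up with the pins, touching neither pins nor gearbox and without disturbing anything else. Finish while still holding it there, because I want to check the O-ring in its groove before it goes down.

Things in the scene. Friction and masses are not known exactly. Their poses are not given: they have to be found in the camera images.
- cover_mid (a point): Centre of the loose aluminium cover (0.4-0.6 kg), 22 mm above its underside, lying flat. Round flange 108 mm across, 10 mm thick, 4 ears (161 mm over the corners) with 12 mm holes at x, y = +-47 mm. Grip the round boss in its middle: 48 mm diameter, 10 to 44 mm above the underside. z up; -x points to the lug, 30 mm wide, reaching 69 mm from the centre, with a 2.5 mm high brass plug at 62 mm.
- hole_a (a point): Centre of the cover's hole at x = -47, y = +47 mm (beside the lug), at the cover's underside. It belongs over pin_a.
- hole_b (a point): Centre of the cover's hole at x = +47, y = -47 mm (opposite hole_a), at the cover's underside. It belongs over pin_b.
- gearbox: Grey cast gearbox, 5 kg, foot 136 x 120 mm, standing loose on the bench. Origin: centre of the underside; z up. Aluminium top face 76 mm up, in the cover's outline: flange 108 mm across, ears at x, y = +-47 mm, lug towards -x to 69 mm with a dark oil hole. Bearing and black O-ring in the top. Steel input shaft towards +y, to 91 mm, 37 mm up.
- pin_a (a point): Tip of the steel guide pin on the gearbox's ear at x = -47, y = +47 mm. The pins are upright, 8 mm in diameter with a bullet nose; the tips are 110 mm above the bench, 34 mm above the top face.
- pin_b (a point): Tip of the other guide pin, on the ear at x = +47, y = -47 mm; same height.
- grease_tub: Cream tub with a green band, 71 mm in diameter, 97 mm high; standing between cover and gearbox, to be left alone. Origin at the centre of its underside.
- glue_bottle: White bottle with red band and red nozzle, 41 mm in diameter, 125 mm high; standing between cover and gearbox, to be left alone. Origin at the centre of its underside.
- oil_filter: Orange oil filter, 69 mm in diameter, 78 mm high; standing between cover and gearbox, to be left alone. Origin at the centre of its underside.

How it is judged:
On the way:
1. the cover is lifted off the bench (height (world z) of cover_mid above 0.08 m), for 0.2 s.
At the end, for the whole second after the job is handed in: The gripper holds the cover still, level within 4 degrees, hole_a over pin_a and hole_b over pin_b within 4 mm sideways each, the cover's underside 3 to 20 mm above both pin tips, not touching the gearbox or its pins (horizontal distance between hole_a and pin_a below 0.004 m and horizontal distance between hole_b and pin_b below 0.004 m and z of hole_a in the frame of pin_a between 0.003 and 0.02 m and z of hole_b in the frame of pin_b between 0.003 and 0.02 m and angle between cover_mid's own z axis and vertical below 0.07 rad and contact force between cover and the fingers above 1 N and contact force between cover and gearbox below 0.05 N and linear speed of cover below 0.02 m/s); the arm keeps its last pose, push and grip.
It fails at once if the cover touches the gearbox or its pins (contact force between cover and gearbox above 0.5 N).
It fails at once if the gearbox is pushed (over 10 mm) (distance of gearbox from where it was at the start of the episode above 0.01 m).
It fails at once if a thing standing between is shifted (over 15 mm) or tipped (distance of any of grease_tub, glue_bottle, oil_filter from where it was at the start of the episode above 0.015 m or angle between any of grease_tub, glue_bottle, oil_filter's own z axis and vertical above 0.25 rad).
It also fails if it takes over 42 s, if anything falls off the work surface, if the arm or the gripper's body presses on something with over 40 N, if the wrist force passes 120 N, or if a joint passes its speed limit or range.

## Working session

There is one attempt and no reset: what is moved stays moved. The work goes in short steps, Python scripts to look and compute and a tool call to move; the robot and the scene stay as the last step left them, time stands still between calls to the robot, and variables do not carry over. Pictures are saved under pics/ and viewed, at most 10 in all, crops included, and the job is handed in when it is done.

Besides the shell and the picture viewer there is one more tool, called after ">>>" as name(argument=value, ...), one argument or row to a line, values as JSON. carry_out: Moves the arm, as the interface text tells. Its arguments: {"type":"object","properties":{"dp":{"type":"array"},"yaw":{"type":"array"},"gripper":{"type":"array"},"force":{"type":"number"}},"required":["dp","yaw","gripper"]}

```bash
mkdir -p pics; cat > h.py <<'E'
import numpy as np, cv2
from cell import ctrl, optics, ticket
def snap(n, f=None):
    s=optics.snapshot(n)
    if f: cv2.imwrite('pics/'+f, s['img'][:,:,::-1])
    return s
def ray(s,uv):
    K=np.array(s['K']);R=cv2.Rodrigues(np.array(s['rvec'],float))[0];t=np.array(s['tvec'],float).ravel()
    p=cv2.undistortPoints(np.array(uv,float).reshape(-1,1,2),K,np.array([s['k1'],0,0,0,0.]),None,None,None) if False else None
    d=(np.array(uv,float).reshape(-1,2)-K[:2,2])/[K[0,0],K[1,1]]
    u=d.copy()
    for _ in range(30): u=d/(1+s['k1']*(u**2).sum(1,keepdims=True))
    D=np.c_[u,np.ones(len(u))]@R
    return -R.T@t, D
def onz(s,uv,z):
    c,D=ray(s,uv); return c+D*((z-c[2])/D[:,2])[:,None]
def proj(s,P):
    return cv2.projectPoints(np.array(P,float).reshape(-1,1,3),np.array(s['rvec'],float),np.array(s['tvec'],float),np.array(s['K'],float),np.array([s['k1'],0,0,0.]))[0][:,0]
E
python3 - <<'E'
from h import *
for n in ['top','scene']:
    s=snap(n,n+'0.png'); print(n,ray(s,[[320,200]]),s['K'][0][0],s['k1'])
print(ctrl.sense())
E
```

```text
top (array([0.34953199, 0.01481   , 1.33287779]), array([[ 0.13624447, -0.01615291, -0.99061211]])) 479.1292907175198 -0.06743003931825586
scene (array([ 0.76635363, -0.66053542,  1.3038372 ]), array([[-0.1473566 ,  0.48815778, -0.86043496]])) 485.44946570886066 -0.0954255089087572
{'clock': 0.1, 'joints': array([ 1.02499145e+00,  3.42642505e-01,  1.52490907e+00,  1.64486526e-05,
        1.27540519e+00, -1.45972004e-01]), 'joint_vel': array([ 0.00150425, -0.00231276, -0.00103603, -0.00077188,  0.00225954,
       -0.00040779]), 'effort': array([ 2.25886135e-03, -4.32002807e+01, -2.44694316e+01,  7.20862881e-02,
        5.26738772e-02, -2.38934189e-05]), 'eef_pos': array([0.20411807, 0.48326744, 0.1999243 ]), 'orientation': array([-2.38638611e-04,  1.98589740e-01,  9.80082471e-01, -6.38990593e-04]), 'force': array([-0.72585653, -0.05911462, -0.41874931]), 'torque': array([ 0.03518364, -0.06757479, -0.0039664 ]), 'gripper_force': 0.0, 'opening': 0.09140102191400644}
```

View pics/top0.png

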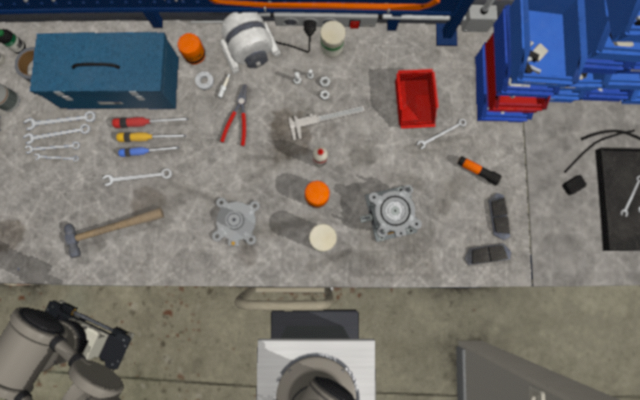

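View pics/scene0.png

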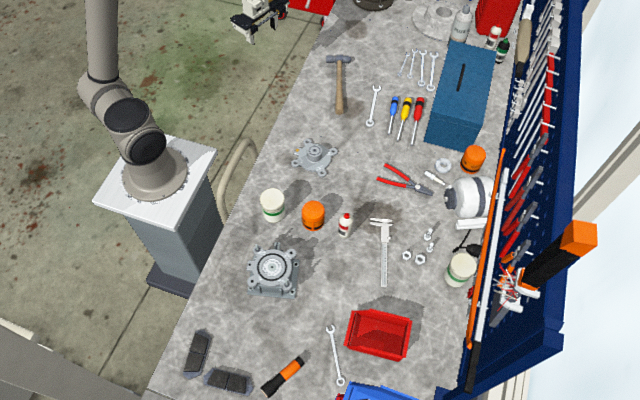

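The top view shows the cover at about (235,220), the gearbox at (394,210), and the tub (322,237), filter (317,193) and bottle (321,156) between them. The scene view shows the cover at (316,155) and the gearbox at (272,268). I'll zoom in on both parts next.

```bash
python3 - <<'E'
from h import *
t=cv2.imread('pics/top0.png');s=cv2.imread('pics/scene0.png')
c=lambda i,x,y,w=80,h=60:cv2.resize(i[y-h//2:y+h//2,x-w//2:x+w//2],(400,300),interpolation=cv2.INTER_CUBIC)
cv2.imwrite('pics/z.png',np.vstack([np.hstack([c(t,235,220),c(t,394,212)]),np.hstack([c(s,316,155),c(s,272,268)])]))
S=snap('top')
print(onz(S,[[235,220]],.02),onz(S,[[394,212]],.076),onz(S,[[322,237]],.097),onz(S,[[317,193]],.078),onz(S,[[321,151]],.12))
S=snap('scene')
print(onz(S,[[316,155]],.02),onz(S,[[272,268]],.076))
E
```

```text
[[0.47312006 0.22651315 0.02      ]] [[ 0.49155108 -0.20207102  0.076     ]] [[ 0.42333109 -0.01090771  0.097     ]] [[0.54078803 0.00237762 0.078     ]] [[ 0.64475742 -0.00700386  0.12      ]]
[[0.48028942 0.22493917 0.02      ]] [[ 0.50078656 -0.21063379  0.076     ]]
```

View pics/z.png

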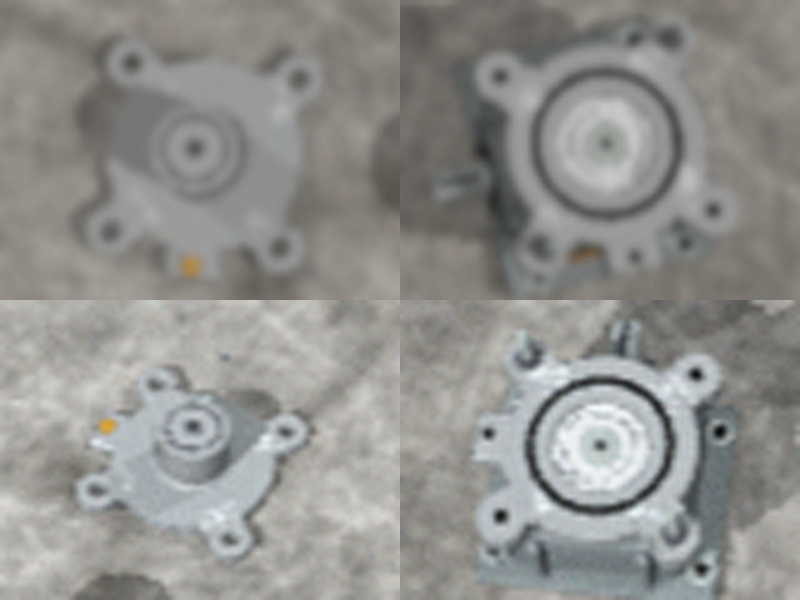

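The zoomed crops show the cover's four holes and its brass lug, which points down (world -x). On the gearbox the lug's oil hole also points down. Its pins are at lower-left (pin_a) and upper-right (pin_b), and the shaft points left (+y).

```bash
python3 - <<'E'
from h import *
def full(p,o): return (np.array(p,float)+.5)/5-.5+o
def fit(L,P):
    L=np.array(L,float);P=P[:,:2];l=L-L.mean(0);p=P-P.mean(0)
    a=np.arctan2((l[:,0]*p[:,1]-l[:,1]*p[:,0]).sum(),(l*p).sum())
    R=np.array([[np.cos(a),-np.sin(a)],[np.sin(a),np.cos(a)]])
    c=P.mean(0)-R@L.mean(0); return c,a,np.abs(L@R.T+c-P).max()
h=.047
# cover local: lug -x. top: lug down; y left
T=snap('top');S=snap('scene')
L=[[h,h],[h,-h],[-h,-h],[-h,h]]
print('cover top',fit(L,onz(T,full([[132,63],[301,78],[280,247],[109,231]],[195,190]),.01)),onz(T,full([[191,267]],[195,190]),.0125),'boss',onz(T,full([[195,148]],[195,190]),.044))
# scene crop: lug left-up; holes: (157,383)top,(288,432)right,(230,541)bottom,(96,491)left
print('cover scene',fit([[-h,h],[h,h],[h,-h],[-h,-h]],onz(S,full([[157,83],[288,132],[230,241],[96,191]],[276,125]),.01)),onz(S,full([[107,127]],[276,125]),.0125),'boss',onz(S,full([[193,127]],[276,125]),.044))
print('gb top',fit([[h,h],[-h,-h],[-.062,0]],onz(T,full([[100,75],[313,209],[234,256]],[354,182]),.076)),'oring',onz(T,full([[205,143]],[354,182]),.076))
# scene gearbox: plain ears (697,374)->(297,74) is +x+y ; (500,516)->(100,216) ; oil (488,433)->(88,133)
print('gb scene',fit([[h,h],[-h,-h],[-.062,0]],onz(S,full([[297,74],[100,216],[88,133]],[232,238]),.076)),'oring',onz(S,full([[200,145]],[232,238]),.076))
for s,n,b in ((T,'T',None),(S,'S',None)): pass
q=ctrl.sense()['orientation']; print(q)
E
```

```text
cover top (array([0.47276703, 0.22618726]), np.float64(-0.09254594764966516), np.float64(0.0008269003712722545)) [[0.41048104 0.23196631 0.0125    ]] boss [[0.47299807 0.22648157 0.044     ]]
cover scene (array([0.4746158 , 0.22315873]), np.float64(-0.09426871155577927), np.float64(0.0013720046065368585)) [[0.41298157 0.22887154 0.0125    ]] boss [[0.47382821 0.22522689 0.044     ]]
gb top (array([ 0.49695443, -0.20447042]), np.float64(0.22248598909654632), np.float64(7.815802880356548e-05)) oring [[ 0.49636399 -0.20375867  0.076     ]]
gb scene (array([ 0.49806486, -0.20672215]), np.float64(0.2250108553394135), np.float64(0.000423604431991631)) oring [[ 0.49826543 -0.20715399  0.076     ]]
[-5.75745387e-05  1.98559101e-01  9.80088895e-01 -1.97010541e-04]
```

>>> carry_out(
  dp=[
    [0,0,0],
    [0,0,0],
    [-4.5,-3.6,1],
    [-4.5,-3.6,1],
    [-4.5,-3.6,1],
    [-4.5,-3.6,1],
    [-4.5,-3.6,1],
    [-4.5,-3.6,1],
  ],
  yaw=[-0.154,-0.154,0,0,0,0,0,0],
  gripper=[9.18,9.18,9.18,9.18,9.18,9.18,9.18,9.18],
)

```text
clock: 1.3
eef_pos: [0.4547, 0.2424, 0.1404]
orientation: [0.0, 0.046, 0.999, 0.0]
force: [0.6, 0.9, 0.3]
opening: 0.092
gripper_force: 0.0
```

>>> carry_out(
  dp=[
    [0,0,0],
    [0,0,0],
    [0,0,0],
  ],
  yaw=[0,0,0],
  gripper=[9.18,9.18,9.18],
)

```text
clock: 1.68
eef_pos: [0.4526, 0.2448, 0.1408]
orientation: [0.0, 0.045, 0.999, 0.0]
force: [-0.1, 0.7, 0.2]
opening: 0.0916
gripper_force: 0.0
```

```bash
cat >> h.py <<'E'
from scipy.spatial.transform import Rotation
def tool():
    s=ctrl.sense(); q=s['orientation']; return np.array(s['eef_pos']),Rotation.from_quat([q[1],q[2],q[3],q[0]]).as_matrix(),s
def cmd(P):
    p,R,s=tool(); return (R.T@(np.array(P)-p)*100).round(2)
E
python3 - <<'E'
from h import *
p,R,s=tool();print(p,R.round(4),s['joints'],s['clock'],s['force'])
print(cmd([.4737,.2253,.024]))
w=snap('wrist','w1.png'); print(ray(w,[[320,200]]), proj(w,[[.4737,.2253,.044]]))
E
```

```text
[0.45256695 0.24483883 0.14083301] [[-9.959e-01  8.990e-02  2.000e-04]
 [ 8.990e-02  9.959e-01  4.000e-04]
 [-1.000e-04  4.000e-04 -1.000e+00]] [ 3.46667698e-01  3.79947924e-01  1.64365620e+00  3.44699509e-04
  1.11771327e+00 -1.13422355e+00] 1.675 [-0.10951987  0.68017734  0.21117276]
[-2.28 -1.76 11.68]
(array([0.37638624, 0.25204504, 0.32564727]), array([[ 0.267009  , -0.03910901, -0.96313116]])) [[303.79569055 223.83823157]]
```

View pics/w1.png

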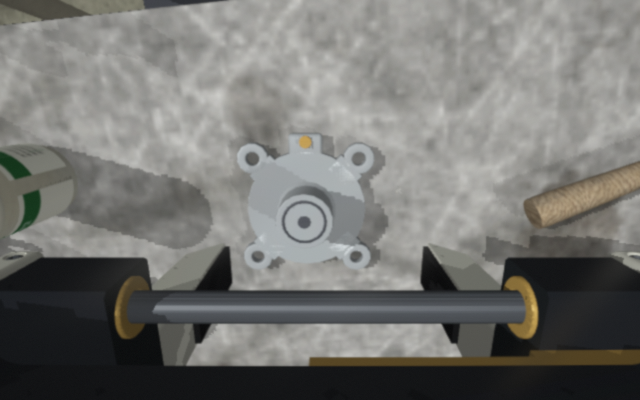

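The wrist view shows the boss centre at (304,222) against a predicted (303.8,223.8), so the estimate holds. The cover's lug and holes are in plain view.

>>> carry_out(
  dp=[
    [-2.3,-1.8,0],
    [0,0,3],
    [0,0,3],
    [0,0,3],
    [0,0,2.6],
    [0,0,0],
    [0,0,0],
    [0,0,0],
  ],
  yaw=[0,0,0,0,0,0,0,0],
  gripper=[9.18,9.18,9.18,9.18,9.18,9.18,9.18,9.18],
)

```text
clock: 2.72
eef_pos: [0.4754, 0.2243, 0.0259]
orientation: [0.001, 0.046, 0.999, 0.0]
force: [0.9, -0.3, -0.4]
opening: 0.0919
gripper_force: 0.0
```

```bash
python3 - <<'E'
from h import *
p,R,s=tool();print(p,s['force'],cmd([.4735,.2253,.024]))
E
```

```text
[0.47542443 0.22428188 0.02588065] [ 0.94769775 -0.26347189 -0.42613053] [0.2  0.08 0.19]
```

>>> carry_out(
  dp=[
    [0.2,0.1,0.1],
    [0,0,0],
    [0,0,0],
    [0,0,0],
    [0,0,0],
    [0,0,0],
    [0,0,0],
    [0,0,0],
  ],
  yaw=[0,0,0,0,0,0,0,0],
  gripper=[9.18,7,5.5,4.5,4.5,4.5,4.5,4.5],
  force=40,
)

```text
clock: 3.72
eef_pos: [0.4728, 0.2249, 0.0235]
orientation: [0.0, 0.046, 0.999, 0.0]
force: [0.3, 0.0, 0.6]
opening: 0.0449
gripper_force: 0.0
```

>>> carry_out(
  dp=[
    [0,0,0],
    [0,0,0],
    [0,0,-0.5],
    [0,0,-0.5],
    [0,0,0],
    [0,0,0],
  ],
  yaw=[0,0,0,0,0,0],
  gripper=[4,4,4,4,4,4],
)

```text
clock: 4.47
eef_pos: [0.4728, 0.2249, 0.0336]
orientation: [0.0, 0.046, 0.999, 0.0]
force: [-0.0, 0.9, 0.1]
opening: 0.0399
gripper_force: 0.0
```

```bash
python3 - <<'E'
from h import *
a=snap('wrist')['img'];b=snap('scene')['img'];t=snap('top')['img']
c=lambda i,x,y,w=160,h=120:cv2.resize(i[y-h//2:y+h//2,x-w//2:x+w//2],(400,300),interpolation=cv2.INTER_CUBIC)
z=np.vstack([np.hstack([cv2.resize(a,(400,300)),c(b,316,155)]),np.hstack([c(t,235,220),c(b,316,155,80,60)])])
cv2.imwrite('pics/g.png',z[:,:,::-1])
E
```

```text
(no output)
```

View pics/g.png

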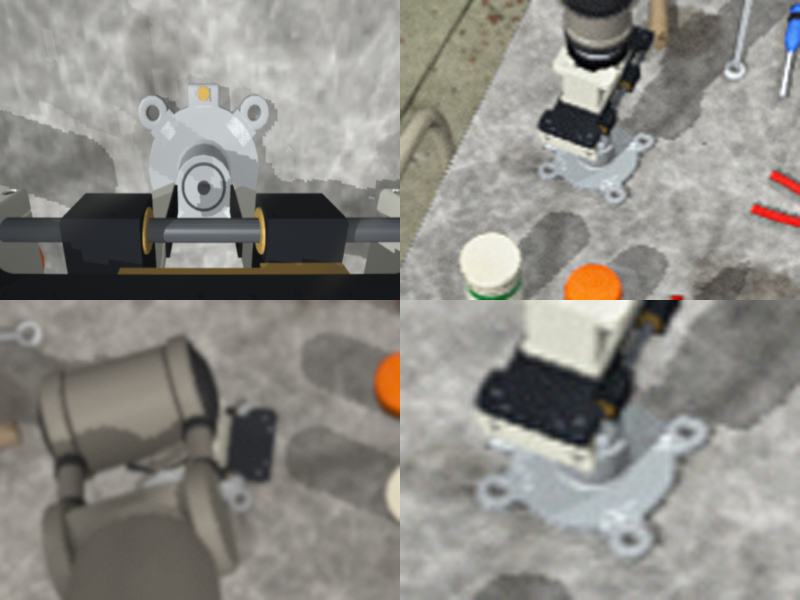

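The picture shows the fingers closed behind the boss on its +x side, with the boss at (204,188) in the wrist panel and not gripped. I'll measure where the cover now lies.

```bash
python3 - <<'E'
from h import *
w=snap('wrist')
sc=lambda p:np.array(p,float)*[1.6,4/3]
print('boss',onz(w,sc([[204,188]]),.044),'holes a,-',onz(w,sc([[256,112],[153,112]]),.01),'plug',onz(w,sc([[203,92]]),.0125))
S=snap('scene'); o=np.array([276,125])
print('scene holes +x+y, +x-y, -x-y',onz(S,(np.array([[286,134],[230,241],[96,191]])+.5)/5-.5+o,.01))
p,R,s=tool();print(p,s['joints'],s['opening'],s['force'])
print('TCP, tips px wrist',proj(w,[p,p-[0,0,.008]]),'scene',proj(S,[p]))
E
```

```text
boss [[0.47255729 0.22580218 0.044     ]] holes a,- [[0.42863023 0.27815954 0.01      ]
 [0.41996585 0.18331595 0.01      ]] plug [[0.40904284 0.23074482 0.0125    ]]
scene holes +x+y, +x-y, -x-y [[0.52567618 0.26379562 0.01      ]
 [0.51752576 0.17124157 0.01      ]
 [0.42304088 0.17986431 0.01      ]]
[0.47266654 0.22492041 0.03340507] [ 2.97623131e-01  5.35103321e-01  1.73778868e+00  8.83184475e-05
  8.68912610e-01 -1.18144438e+00] 0.04016721964501544 [0.22607338 0.47954763 0.18737791]
TCP, tips px wrist [[324.78791014 243.24183566]
 [324.81682266 237.88936913]] scene [[313.80614918 151.93595437]]
```

```bash
python3 - <<'E'
from h import *
w=snap('wrist');S=snap('scene')
p,R,s=tool()
loc=[[x,y,z] for z in(.008,) for x in(-.0095,.0095) for y in(-.02,.02)]
print(proj(w,[p+R@np.array(l) for l in loc]).round(1))
i=w['img'][190:390,190:460]; i=cv2.resize(i,None,fx=2.9,fy=2.9,interpolation=cv2.INTER_CUBIC)
cv2.imwrite('pics/w2.png',i[:,:,::-1])
E
```

```text
[[290.5 253.1]
 [359.2 253.2]
 [289.6 222.3]
 [360.1 222.3]]
```

View pics/w2.png

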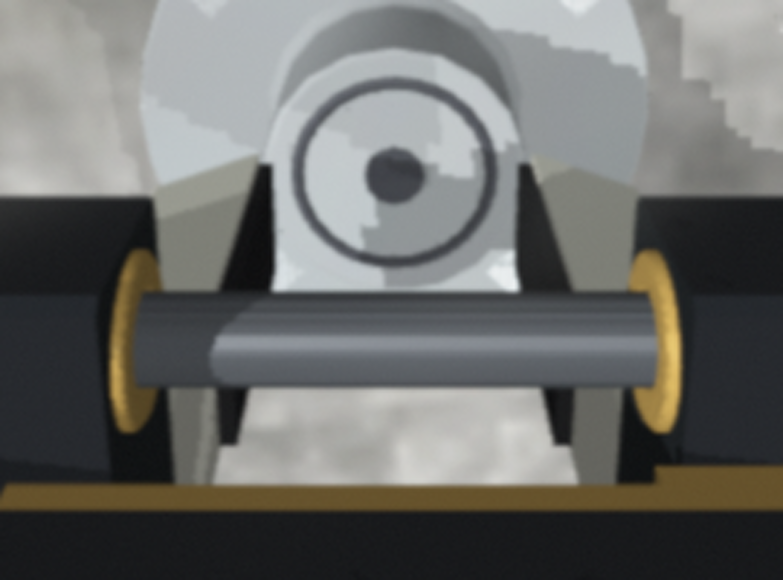

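The boss is between the pads, but they stopped at the commanded 40 mm with no force. I'll lower again and close fully.

>>> carry_out(
  dp=[
    [0,0,0],
    [0,0,0.5],
    [0,0,0.5],
    [0,0,0],
    [0,0,0],
    [0,0,0],
  ],
  yaw=[0,0,0,0,0,0],
  gripper=[5.5,5.5,5.5,5.5,5.5,5.5],
  force=40,
)

```text
clock: 5.58
eef_pos: [0.4729, 0.225, 0.0236]
orientation: [0.0, 0.046, 0.999, 0.0]
force: [0.3, -0.2, 0.3]
opening: 0.0549
gripper_force: 0.0
```

>>> carry_out(
  dp=[
    [0,0,0],
    [0,0,0],
    [0,0,0],
    [0,0,0],
    [0,0,0],
    [0,0,0],
  ],
  yaw=[0,0,0,0,0,0],
  gripper=[3,2,0,0,0,0],
  force=40,
)

```text
clock: 6.32
eef_pos: [0.4728, 0.2249, 0.0235]
orientation: [0.0, 0.046, 0.999, 0.0]
force: [0.1, 0.3, -0.1]
opening: 0.0017
gripper_force: 0.0
```

```bash
python3 - <<'E'
from h import *
a=snap('wrist')['img'];b=snap('scene')['img']
i=cv2.resize(a[100:400,150:490],(400,353)); j=cv2.resize(b[110:190,270:361],(400,353),interpolation=cv2.INTER_CUBIC)
cv2.imwrite('pics/w3.png',np.hstack([i,j])[:,:,::-1])
E
```

```text
(no output)
```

View pics/w3.png

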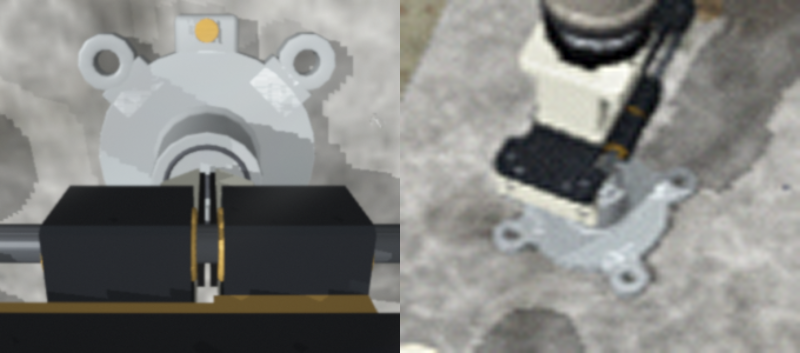

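The fingers have closed to 2 mm right inside the boss, with no contact force and the cover not moved. So the boss offers them no contact here. Next I'll open and test whether the fingertips feel the flange when lowered gently.

>>> carry_out(
  dp=[
    [0,0,0],
    [0,0,0],
    [0,0,0],
    [0,0,0],
    [0,0,0.3],
    [0,0,0.2],
    [0,0,0],
  ],
  yaw=[0,0,0,0,0,0,0],
  gripper=[6.5,6.5,6.5,6.5,6.5,6.5,6.5],
)

```text
clock: 7.3
eef_pos: [0.4726, 0.2249, 0.0183]
orientation: [-0.0, 0.046, 0.999, -0.0]
force: [-0.2, -0.2, 0.9]
opening: 0.0636
gripper_force: 0.0
```

>>> carry_out(
  dp=[
    [0,0,0.1],
    [0,0,0],
  ],
  yaw=[0,0],
  gripper=[6.5,6.5],
)

```text
clock: 7.55
eef_pos: [0.4728, 0.225, 0.0175]
orientation: [0.0, 0.046, 0.999, 0.0]
force: [0.1, 0.4, -1.1]
opening: 0.0645
gripper_force: 0.0
```

>>> carry_out(
  dp=[
    [0,0,0.1],
    [0,0,0],
  ],
  yaw=[0,0],
  gripper=[6.5,6.5],
)

```text
clock: 7.8
eef_pos: [0.4727, 0.2249, 0.0165]
orientation: [-0.0, 0.046, 0.999, 0.0]
force: [0.6, -0.7, -0.4]
opening: 0.065
gripper_force: 0.0
```

>>> carry_out(
  dp=[
    [0,0,0.1],
    [0,0,0.1],
    [0,0,0],
  ],
  yaw=[0,0,0],
  gripper=[6.5,6.5,6.5],
)

```text
clock: 8.18
eef_pos: [0.4727, 0.2249, 0.0144]
orientation: [-0.0, 0.046, 0.999, -0.0]
force: [-0.2, 0.1, -0.1]
opening: 0.0652
gripper_force: 0.0
```

>>> carry_out(
  dp=[
    [0,0,0.1],
    [0,0,0.1],
    [0,0,0],
  ],
  yaw=[0,0,0],
  gripper=[6.5,6.5,6.5],
)

```text
clock: 8.55
eef_pos: [0.4727, 0.2249, 0.0124]
orientation: [-0.0, 0.046, 0.999, 0.0]
force: [-0.5, -0.1, -0.7]
opening: 0.0651
gripper_force: 0.0
```

The fingertips are now about 5 mm inside the flange with no force. As a control, I'll close here and then lower gently to see whether the bench itself is felt.

>>> carry_out(
  dp=[
    [0,0,0],
    [0,0,0],
    [0,0,0],
    [0,0,0],
  ],
  yaw=[0,0,0,0],
  gripper=[3.5,3.5,3.5,3.5],
)

```text
clock: 9.05
eef_pos: [0.4728, 0.225, 0.0126]
orientation: [0.0, 0.046, 0.999, 0.0]
force: [-0.2, 0.6, 0.7]
opening: 0.0463
gripper_force: 40.0
```

>>> carry_out(
  dp=[
    [0,0,0.2],
    [0,0,0.2],
    [0,0,0.1],
    [0,0,0],
  ],
  yaw=[0,0,0,0],
  gripper=[3.5,3.5,3.5,3.5],
)

```text
clock: 9.55
eef_pos: [0.473, 0.225, 0.0122]
orientation: [0.001, 0.046, 0.999, 0.0]
force: [-12.0, -5.6, 44.2]
opening: 0.0463
gripper_force: 40.0
```

>>> carry_out(
  dp=[
    [0,0,0.1],
    [0,0,0],
  ],
  yaw=[0,0],
  gripper=[3.5,3.5],
)

```text
clock: 9.8
eef_pos: [0.4736, 0.2249, 0.0117]
orientation: [0.002, 0.046, 0.999, 0.0]
force: [-12.8, -6.2, 47.8]
opening: 0.0465
gripper_force: 40.0
```

At this height the fingers stopped at 46 mm with the full 40 N, so the boss is gripped. The fingertips evidently sit higher than I assumed, so I'll check `tcp_to_tips` before going on.

```bash
python3 - <<'E'
from h import *
print(ctrl.tcp_to_tips, [a for a in dir(ctrl) if a[0]!='_'])
p,R,s=tool();print(p,R.round(3),s['force'],s['torque'])
# from w2 (before): pad inner corners at tips, opening .0402, tool at (.47267,.22492,.0334): find tip height giving 85 px spacing
w=snap('wrist','w4.png')
for z in (-.04,-.03,-.02,-.01,.0,.008): print(z,proj(w,[p+R@np.array([x,y,z]) for x,y in((-.0095,-s['opening']/2),(-.0095,s['opening']/2),(.0095,s['opening']/2))]).round(0).tolist())
i=w['img'][190:390,190:460]; cv2.imwrite('pics/w4.png',cv2.resize(i,None,fx=2.9,fy=2.9,interpolation=cv2.INTER_CUBIC)[:,:,::-1])
E
```

```text
0.008 ['Unreachable', 'sense', 'tcp_to_tips']
[0.47360884 0.22493828 0.01170488] [[-0.996  0.091  0.004]
 [ 0.091  0.996  0.   ]
 [-0.004  0.001 -1.   ]] [-12.76260212  -6.16549316  47.82866072] [-1.30284275  2.31498489 -0.13376603]
-0.04 [[273.0, 296.0], [376.0, 296.0], [377.0, 258.0]]
-0.03 [[276.0, 286.0], [373.0, 286.0], [375.0, 249.0]]
-0.02 [[279.0, 276.0], [370.0, 276.0], [372.0, 241.0]]
-0.01 [[281.0, 267.0], [368.0, 267.0], [369.0, 234.0]]
0.0 [[283.0, 259.0], [366.0, 259.0], [367.0, 227.0]]
0.008 [[285.0, 253.0], [365.0, 253.0], [366.0, 222.0]]
```

View pics/w4.png

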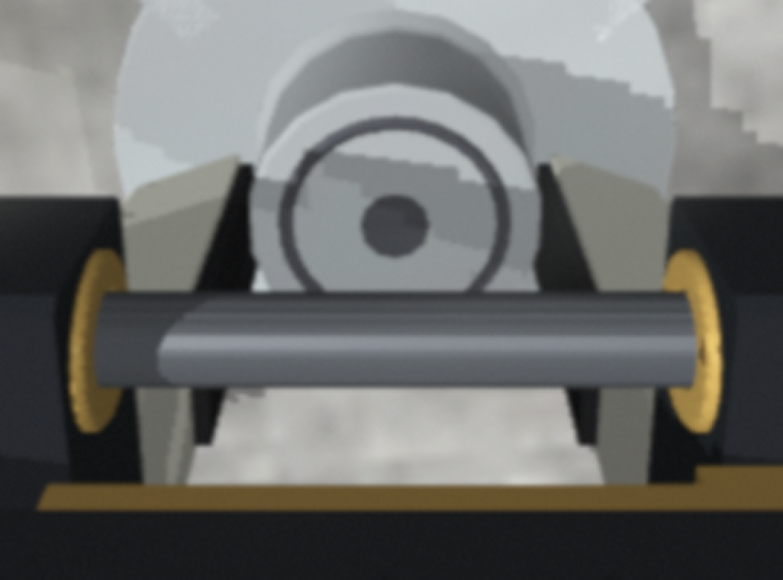

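The pad ends lie at (276,247) and (376,247), 100 px apart, which puts the real fingertips about 30 mm behind the reported TCP. They are only pinching the boss's top edge. I'll release, descend about 25 mm further, and feel for the flange.

>>> carry_out(
  dp=[
    [0,0,-0.6],
    [0,0,0],
    [0,0,0],
    [0,0,0],
    [0,0,0.8],
    [0,0,0.8],
    [0,0,0.6],
    [0,0,0],
  ],
  yaw=[0,0,0,0,0,0,0,0],
  gripper=[6.5,6.5,6.5,6.5,6.5,6.5,6.5,6.5],
)

```text
clock: 10.85
eef_pos: [0.4723, 0.2248, -0.0102]
orientation: [-0.001, 0.046, 0.999, -0.0]
force: [-0.2, 0.2, 0.6]
opening: 0.0648
gripper_force: 0.0
```

>>> carry_out(
  dp=[
    [0,0,0.2],
    [0,0,0],
  ],
  yaw=[0,0],
  gripper=[6.5,6.5],
)

```text
clock: 11.1
eef_pos: [0.4728, 0.225, -0.0114]
orientation: [0.0, 0.046, 0.999, 0.0]
force: [-0.4, -0.4, -0.4]
opening: 0.0652
gripper_force: 0.0
```

>>> carry_out(
  dp=[
    [0,0,0.2],
    [0,0,0],
    [0,0,0],
    [0,0,0],
    [0,0,0],
    [0,0,0],
  ],
  yaw=[0,0,0,0,0,0],
  gripper=[6.5,4,3.5,3.5,3.5,3.5],
  force=50,
)

```text
clock: 11.85
eef_pos: [0.4728, 0.225, -0.0134]
orientation: [0.0, 0.046, 0.999, 0.0]
force: [0.4, -0.4, 0.5]
opening: 0.0472
gripper_force: 50.0
```

>>> carry_out(
  dp=[
    [0,0,-0.5],
    [0,0,-1],
    [0,0,-1.5],
    [0,0,0],
    [0,0,0],
  ],
  yaw=[0,0,0,0,0],
  gripper=[3.5,3.5,3.5,3.5,3.5],
)

```text
clock: 12.48
eef_pos: [0.4727, 0.2249, 0.0167]
orientation: [0.0, 0.046, 0.999, 0.0]
force: [-0.8, 0.5, -5.2]
opening: 0.0475
gripper_force: 50.0
```

>>> carry_out(
  dp=[
    [0,0,-3],
    [0,0,-4.5],
    [0,0,-4.8],
    [0,0,0],
    [0,0,0],
  ],
  yaw=[0,0,0,0,0],
  gripper=[3.5,3.5,3.5,3.5,3.5],
)

```text
clock: 13.1
eef_pos: [0.4717, 0.2246, 0.1382]
orientation: [-0.001, 0.046, 0.999, -0.0]
force: [0.0, 0.0, -4.4]
opening: 0.0469
gripper_force: 50.0
```

>>> carry_out(
  dp=[
    [-0.2,-1.5,0],
    [-0.5,-3.2,0],
    [-0.6,-4.2,0],
    [-0.6,-4.2,0],
    [-0.6,-4.2,0],
    [-0.6,-4.2,0],
    [-0.6,-4.2,0],
    [-0.6,-4.2,0],
  ],
  yaw=[0,0,0,0,0,0,0,0],
  gripper=[3.5,3.5,3.5,3.5,3.5,3.5,3.5,3.5],
)

```text
clock: 14.1
eef_pos: [0.4869, -0.0788, 0.1381]
orientation: [-0.001, 0.046, 0.999, 0.0]
force: [0.3, 0.7, -5.0]
opening: 0.0475
gripper_force: 50.0
```

>>> carry_out(
  dp=[
    [-0.6,-4.2,0],
    [-0.6,-4.2,0],
    [-0.5,-3.0,0],
    [-0.2,-1.3,0],
    [0,0,0],
    [0,0,0],
    [0,0,0],
    [0,0,0],
  ],
  yaw=[0,0,0,0,-0.1,-0.12,-0.097,0],
  gripper=[3.5,3.5,3.5,3.5,3.5,3.5,3.5,3.5],
)

```text
clock: 15.1
eef_pos: [0.4947, -0.2044, 0.1387]
orientation: [-0.001, -0.112, 0.994, 0.001]
force: [0.2, 0.7, -3.8]
opening: 0.0468
gripper_force: 50.0
```

>>> carry_out(
  dp=[
    [0,0,0],
    [0,0,0],
    [0,0,0],
  ],
  yaw=[0,0,0],
  gripper=[3.5,3.5,3.5],
)

```text
clock: 15.48
eef_pos: [0.4954, -0.2049, 0.1394]
orientation: [-0.0, -0.112, 0.994, 0.0]
force: [-0.0, -0.0, -4.0]
opening: 0.0475
gripper_force: 50.0
```

```bash
python3 - <<'E'
from h import *
p,R,s=tool();print(p,R.round(4).tolist(),s['clock'],s['opening'],s['force'])
und=p[2]+.0133
g=np.array([.4975,-.2056]);a=.2235;Rg=np.array([[np.cos(a),-np.sin(a)],[np.sin(a),np.cos(a)]])
w=snap('wrist','w5.png');S=snap('scene')
h=.047
L=np.array([[h,h],[h,-h],[-h,-h],[-h,h]])@Rg.T+g
print('expected cover holes wrist',proj(w,np.c_[L,np.full(4,und+.01)]).round(0).tolist(),'scene',proj(S,np.c_[L,np.full(4,und+.01)]).round(0).tolist(),'und',und)
x,y=proj(S,[[*g,und]])[0].astype(int)
c=cv2.resize(S['img'][y-40:y+40,x-53:x+53],(800,604)[:2]) if False else cv2.resize(S['img'][y-40:y+40,x-53:x+53],(397,300),interpolation=cv2.INTER_CUBIC)
print('crop origin',x-53,y-40)
z=np.vstack([np.hstack([cv2.resize(w['img'],(397,300)),c])]); cv2.imwrite('pics/w5.png',z[:,:,::-1]); cv2.imwrite('pics/w5full.png',w['img'][:,:,::-1]); cv2.imwrite('pics/s5.png',S['img'][:,:,::-1])
E
```

```text
[ 0.49538602 -0.20489155  0.13944778] [[-0.9749, -0.2228, -0.0001], [-0.2228, 0.9749, 0.0002], [0.0, 0.0002, -1.0]] 15.475 0.04749313317945375 [-0.02729113 -0.01237879 -4.02392752]
expected cover holes wrist [[411.0, 345.0], [234.0, 345.0], [219.0, 170.0], [425.0, 171.0]] scene [[290.0, 238.0], [285.0, 272.0], [248.0, 268.0], [254.0, 235.0]] und 0.1527477822402887
crop origin 216 214
```

View pics/w5.png

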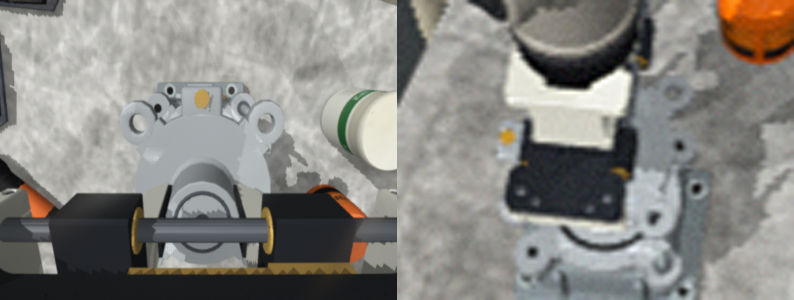

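The wrist panel shows the cover's two lug-side ears at (138,120) and (265,121) and the plug at (202,98), with the gearbox below. The cover is within a few mm of its target. I'll nudge it and go down to about 15 mm over the tips, then do the fine check.

>>> carry_out(
  dp=[
    [-0.1,-0.1,0],
    [0,0,0.8],
    [0,0,1],
    [0,0,0.7],
    [0,0,0],
    [0,0,0],
    [0,0,0],
  ],
  yaw=[0,0,0,0,0,0,0],
  gripper=[3.5,3.5,3.5,3.5,3.5,3.5,3.5],
)

```text
clock: 16.45
eef_pos: [0.4968, -0.2058, 0.1148]
orientation: [0.0, -0.112, 0.994, -0.0]
force: [0.2, -0.3, -4.3]
opening: 0.0472
gripper_force: 50.0
```

```bash
python3 - <<'E'
from h import *
p,R,s=tool();print(p,s['clock'])
und=p[2]+.0133
w=snap('wrist','wf.png');S=snap('scene','sf.png');snap('top','tf.png')
g=np.array([.4975,-.2056]);a=.2235;Rg=np.array([[np.cos(a),-np.sin(a)],[np.sin(a),np.cos(a)]])
P=lambda l,z:np.array([*(Rg@np.array(l)+g),z])
h=.047
for n,q in dict(holea=P([-h,h],und+.01),holec=P([-h,-h],und+.01),plug=P([-.062,0],und+.0125),pina=P([-h,h],.11),earc=P([-h,-h],.076),holeb=P([h,-h],und+.01),holed=P([h,h],und+.01),pinb=P([h,-h],.11),eard=P([h,h],.076)).items(): print(n,proj(w,[q]).round(1)[0],proj(S,[q]).round(1)[0])
def plug(I,c):
    H=cv2.cvtColor(I,cv2.COLOR_RGB2HSV);m=cv2.inRange(H,(10,110,100),(30,255,255))
    n,l,st,ce=cv2.connectedComponentsWithStats(m); return [(ce[i].round(1),st[i,4]) for i in range(1,n) if np.hypot(*(ce[i]-c))<25 and st[i,4]>3]
for nm,s_ in(('w',w),('s',S)):
    for c,ar in plug(s_['img'],proj(s_,[P([-.062,0],und+.0125)])[0]): print(nm,c,ar,onz(s_,[c],und+.0125))
print('TCP-based plug', p+R@np.array([.062,0,0]))
gy=cv2.cvtColor(w['img'],cv2.COLOR_RGB2GRAY)
C=cv2.HoughCircles(cv2.medianBlur(gy,3),cv2.HOUGH_GRADIENT,1.,12,param1=120,param2=16,minRadius=6,maxRadius=32)
if C is not None:
    C=C[0]; print(C[(C[:,1]<230)&(C[:,0]>180)&(C[:,0]<470)].round(1))
i=cv2.resize(w['img'][90:200,190:460],(783,319),interpolation=cv2.INTER_CUBIC)
x,y=(proj(S,[P([0,0],.1)])[0]).astype(int);print('scene crop',x-48,y-34,x-48,y-34)
j=cv2.resize(S['img'][y-34:y+34,x-48:x+48],(392,278),interpolation=cv2.INTER_CUBIC)
T=cv2.imread('pics/tf.png')[:,:,::-1];t=proj(snap('top'),[P([0,0],.1)])[0].astype(int);print('top crop',t-[48,34])
k=cv2.resize(T[t[1]-34:t[1]+34,t[0]-48:t[0]+48],(391,278),interpolation=cv2.INTER_CUBIC)
cv2.imwrite('pics/fin.png',np.vstack([i,np.hstack([j,k])])[:,:,::-1])
E
```

```text
[ 0.49684761 -0.20581928  0.11483015] 16.45
holea [428.2 168.2] [255.1 238.9]
holec [221.6 167.7] [249.2 271.5]
plug [325. 135.] [246.4 253.9]
pina [413.7 158.3] [256.1 243.4]
earc [249.3 149.3] [251.7 280.3]
holeb [235.8 343.2] [285.3 275.3]
holed [413.3 343.5] [290.  242.4]
pinb [246.9 312.9] [285.8 279.3]
eard [392.5 285.2] [290.8 252.1]
w [325.2 131.4] 431 [[ 0.43552164 -0.21958435  0.14063015]]
s [246.6 254.5] 11 [[ 0.43804834 -0.22068267  0.14063015]]
TCP-based plug [ 0.4364134  -0.21966503  0.11479642]
[[430.5 166.5  31.4]
 [266.5 137.5  25.7]
 [228.5 156.5  18. ]
 [271.5 120.5   9.4]
 [378.5 149.5  13. ]
 [378.5 120.5  10.5]
 [254.5 139.5  16.6]
 [405.5 147.5  15.2]
 [242.5 151.5  13.1]
 [279.5 145.5  21. ]
 [369.5 139.5  15.6]
 [396.5 139.5  14.5]
 [420.5 154.5  16.6]
 [282.5 133.5  12.1]
 [217.5 165.5  10. ]]
scene crop 222 228 222 228
top crop [348 174]
```

View pics/fin.png

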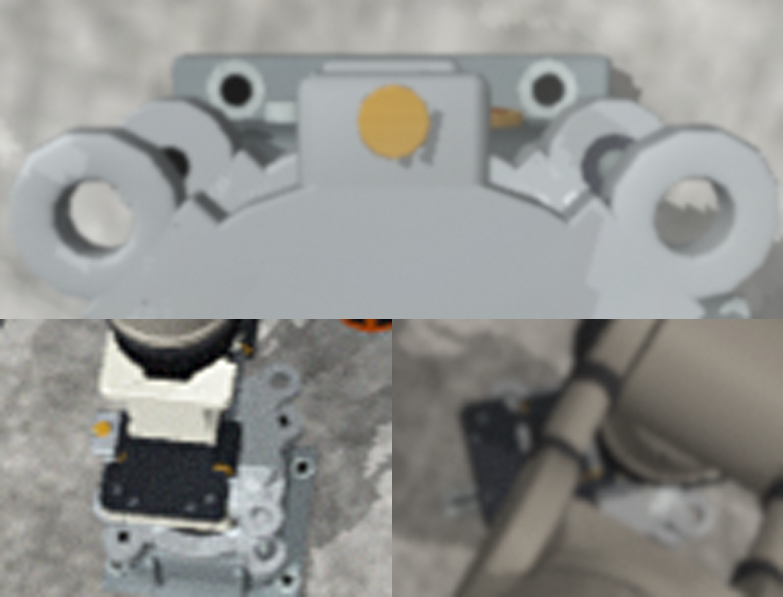

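The wrist crop shows the cover's lug holes at pixels (223.8,164.1) and (429.3,164.1), squarely aligned with the gearbox lug and ears behind them. In each camera the cover is offset from prediction by about the same amount as the gearbox, so the two line up to roughly 1 mm and the yaw matches. The cover is about 18 mm above the tips, so I'll lower it 7 mm.

>>> carry_out(
  dp=[
    [0,0,0.3],
    [0,0,0.4],
    [0,0,0],
    [0,0,0],
    [0,0,0],
    [0,0,0],
  ],
  yaw=[0,0,0,0,0,0],
  gripper=[3.5,3.5,3.5,3.5,3.5,3.5],
)

```text
clock: 17.4
eef_pos: [0.4967, -0.2057, 0.1076]
orientation: [0.0, -0.112, 0.994, -0.0]
force: [0.7, 0.5, -4.2]
opening: 0.0472
gripper_force: 50.0
```

```bash
python3 - <<'E'
from h import *
p,R,s=tool();print(p,R.round(4).tolist(),s['clock'],s['force'],s['opening'],s['gripper_force'])
S=snap('scene');H=cv2.cvtColor(S['img'],cv2.COLOR_RGB2HSV);m=cv2.inRange(H,(10,110,100),(30,255,255))
n,l,st,ce=cv2.connectedComponentsWithStats(m)
for i in range(1,n):
    if np.hypot(*(ce[i]-[246.5,255]))<8: print(ce[i],onz(S,[ce[i]],p[2]+.0258))
E
```

```text
[ 0.49669698 -0.20571582  0.10758876] [[-0.9747, -0.2233, 0.0002], [-0.2233, 0.9747, 0.0], [-0.0002, -0.0, -1.0]] 17.4 [ 0.6606189   0.52875555 -4.20996922] 0.04715611052084256 49.99893665313721
[246.90909091 255.36363636] [[ 0.43773573 -0.21997349  0.13338876]]
```

The underside is about 11 mm above the tips. In the scene view the plug is within 1 mm of where the gearbox pose says it should be, so I'm handing the job in.

```bash
python3 -c "
from cell import ticket
print(ticket.sign_off())"
```

```text
the job is handed in; nothing more can be done
None
```

The job is handed in at about 17.5 s with the cover still gripped, level and about 11 mm above the pin tips; its lug and holes line up with the gearbox to about 1 mm by camera, though the sign-off returned no verdict.

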